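Lock the keypad into its fixture with the pull-and-turn keeper

ROBOT

A 6-joint arm with a two-finger parallel gripper is mounted at the origin on a cart in front of the work surface, level with it; the furniture and walls round the work are solid. World frame = base frame: x ahead of the robot, y to its left, z up, the work surface at z = 0. Lengths are in mm, angles in rad, forces in N, time in s.
With the tool pointing down it reaches from about 400 to 825 mm from the base axis. Payload 7 kg.
Tool frame: the origin (TCP) lies at the very end of the fingers, on their centre line; the grasp point (between the pads) lies 19 mm behind it (bot.grip_point_offset is the z of the grasp point in the tool frame, in mm); z points along the fingers, y is the line along which they close (so a half turn about z gives the same grasp; the last joint's range is limited). The gripper opens to 88 mm and grips with 3 to 60 N. Pads are 19 mm wide; open, the fingers measure 130 mm over their backs; the gripper's body (78 mm by 193 mm) begins 47 mm behind the grasp point.
Start: joints at [-0.823, 0.359, 0.012, 0, -1.224, -0.288], TCP at [299.515, -604.885, 226.561] pointing down, gripper open.
Joint ranges: [-3.07, 3.07], [-1.43, 2.12], [-1.02, 1.25], [-3.03, 1.67], [-3.05, -0], [-3.03, 3.03]. Speed limits (rad/s): [2.39, 2.39, 3.01, 3.14, 3.14, 3.14].

INTERFACE

Orientations are given as a 3x3 rotation matrix whose columns are the frame's x, y, z axes.
In Python, from station import bot, vision gives the robot as it stands.
- The arm moves only by the tool move_arm, never from a script. Its argument "moves" is a list of rows, each an object with "translation": the shift along the tool's x, y, z in mm, a list of three; "rotation": the turn, a rotation vector about the tool's x, y, z in rad, a list of three; "jaw": the opening, from -1 (shut) to 1 (fully open). A call has 1 to 20 rows; each row shifts and turns the commanded pose from where the row before left it, along the tool's axes as they then stand; what a row does not reach is not made up. A row lasts 1/12 s, in which the tool goes at most 41.7 mm and 7.16 degrees, less where a joint would pass 70% of its speed; a pose out of reach is approached as far as the arm can. A call is refused whole if a number of a shift passes 41.7 or a number of a turn 0.125, either way. A call with a gripper value outside its range is refused whole. The fingers move at their own pace and stop on an object; "newtons" is the grip in N (left out, the last holds). Time passes only in rows, so rows that do not move let the fingers close. It gives the time, the measured TCP pose, the force, the opening and the grip force at its end, in the units of the state.
- bot.observe(): the state, without advancing time (a new reading comes with each control period).
- vision.grab_frame(name): name is "scene" or "top"; returns a dict with "img" (384x512x3 uint8, red, green, blue), "camera_matrix" (3x3 intrinsics, pixels), "R" (3x3) and "t" (3): a world point X has camera coordinates R X + t. Camera axes: x right, y down, z forward; pixel columns grow to the right and rows downward; lengths in mm; the calibration is good to about 2 mm. A picture is of the moment at which its call begins. There is no depth.
- bot.sign_off(): hands the job in; it is judged then, once.
The state is a dict: "t": time; "joints": joint angles; "dq": joint speeds; "tau": joint torques, N m; "tool_pos": TCP position; "ee_rot": TCP orientation; "contact_force": force on the tool from outside, world axes, zero at the start; "torque": the same for the moment, N m; "grip_width": finger opening in mm; "gripper_force": force on a finger pad.
Only numpy, scipy, OpenCV 4.12 (cv2) and the standard library are available. Lean on these libraries where they do the work, as an engineer would, in place of code of your own. Each camera call takes 0.05 s, during which the arm holds its last target. There are 200 camera calls.

TASK

Two identical small fixtures with black bar knobs stand on the bench and one of them holds a keypad module. Lock that keypad in: pull the fixture's black bar knob up against its spring, turn it until the steel keeper arm reaches over the keypad, and let it go so that it snaps fully down into the collar's other slot. Do not operate the knob of the empty fixture, and leave the keypad lying in its nest.

Things in the scene. Friction and masses are not known exactly. Their poses are not given: they have to be found in the camera images.
- knob (a point): Black upright bar knob (46 long, 14 thick, 38 mm tall) of the fixture with the keypad, on a vertical axis over a slotted round steel collar. Point on the axis, 14 mm below the bar's top; seated, 70 mm above the bench. x along the bar, towards the keeper arm; y across; z up. Must rise 12 mm to clear the collar, stop at 18. Spring pulls down 7 N (seated) to 11 N. Collar top 28 mm below seated point.
- keeper (a joint): Turn (rad) of that knob with its keeper arm, an 8 mm steel rod reaching 56 mm from the axis, 36 mm below the knob point. Counter-clockwise from above: 0 parked slot beside the nest (start), 1.222 locking slot, arm over the keypad. 4 degrees play in a slot. Let go within 20 degrees of a slot, it snaps down into it by itself (sloping mouths). Stops at -0.12 and 1.34.
- keypad_center (a point): Centre, half-way up, of the steel keypad, 78x62x18 mm, loose in the fixture's nest (a low plastic frame, 1.5 mm play); x along its 78 mm, z up. Its top is 28 mm above the bench, 2 mm under the locked keeper. The knob's axis is 68 mm from this point, off a long side. Fixture: fixed aluminium plate, 104x160x10 mm.
- spare_knob (a point): The same point on the knob of the identical but empty fixture, which is not to be operated.

How it is judged (in metres and radians):
On the way:
1. the knob of the fixture with the keypad is pulled up at least 9 mm against its spring (height (world z) of knob above 0.079 m), for 0.1 s.
At the end, for the whole second after the job is handed in: Keeper arm over the keypad (turned at least 1.05 rad; the slot is at 1.222), its knob snapped down to within 4 mm of seated height and at rest; the keypad flat in its nest (centre 58 to 78 mm from the knob's axis, raised under 5 mm, tilted under 0.1 rad) (value of joint keeper above 1.05 rad and height (world z) of knob below 0.074 m and velocity of joint keeper between -0.1 and 0.1 rad/s and horizontal distance between keypad_center and knob between 0.058 and 0.078 m and height (world z) of keypad_center below 0.024 m and angle between keypad_center's own z axis and vertical below 0.1 rad); the robot touches nothing.
It fails at once if the knob of the empty fixture is pulled up by more than 8 mm (distance of spare_knob from where it was at the start of the episode above 0.008 m).
It fails at once if the keypad is moved by more than 15 mm (distance of keypad_center from where it was at the start of the episode above 0.015 m).
It also fails if it takes over 30 s, if anything falls off the work surface, if the arm or the gripper's body presses on something with over 40 N, if the wrist force passes 120 N, or if a joint passes its speed limit or range.

## Working session

There is one attempt and no reset: what is moved stays moved. The work goes in short steps, Python scripts to look and compute and a tool call to move; the robot and the scene stay as the last step left them, time stands still between calls to the robot, and variables do not carry over. Pictures are saved under pics/ and viewed, at most 10 in all, crops included, and the job is handed in when it is done.

Besides the shell and the picture viewer there is one more tool, called as name(argument=value, ...), one argument or row to a line, values as JSON. move_arm: Moves the arm, as the interface text tells. Its arguments: {"type":"object","properties":{"moves":{"type":"array"},"newtons":{"type":"number"}},"required":["moves"]}

```bash
mkdir -p pics
python3 - <<'E'
from station import bot, vision
import cv2,pickle
for n in("scene","top"):
    f=vision.grab_frame(n); pickle.dump(f,open(f"{n}.pkl","wb"))
    cv2.imwrite(f"pics/{n}0.png",cv2.resize(f["img"][:,:,::-1],(768,576)))
    print(n,f["camera_matrix"].tolist(),f["R"].round(4).tolist(),f["t"].round(1).tolist())
print(bot.observe())
E
```

```text
scene [[444.2847012327587, 0.0, 264.9618277206384], [0.0, 444.2847012327587, 189.67852110110712], [0.0, 0.0, 1.0]] [[-0.5661, -0.8242, -0.0167], [-0.3408, 0.2524, -0.9056], [0.7506, -0.507, -0.4237]] [284.7, 209.7, 729.4]
top [[370.2230878562163, 0.0, 251.87794203078798], [0.0, 370.2230878562163, 189.32507966718148], [0.0, 0.0, 1.0]] [[0.0157, -0.9993, 0.0327], [-0.9954, -0.0188, -0.0942], [0.0947, -0.0311, -0.995]] [0.2, 475.3, 863.6]
{'t': 0.1, 'joints': array([-8.22889702e-01,  3.59356327e-01,  1.11531590e-02, -3.15656880e-04,
       -1.22411286e+00, -2.88109534e-01]), 'dq': array([ 0.00101192, -0.00264434,  0.00110968,  0.00140285, -0.00094505,
        0.00059855]), 'tau': array([-1.85741577e-03, -5.84166133e+01,  2.93753117e+01,  7.01543212e+00,
        1.02410957e-02, -5.09708525e-05]), 'tool_pos': array([ 299.32836635, -604.50855124,  225.68970923]), 'ee_rot': array([[-8.96190191e-01, -4.43669332e-01, -8.15904347e-04],
       [-4.43670058e-01,  8.96189237e-01,  1.31601312e-03],
       [ 1.47330030e-04,  1.54139038e-03, -9.99998801e-01]]), 'contact_force': array([0.26174022, 0.28603983, 0.5754744 ]), 'torque': array([-0.01706922, -0.00837848,  0.00659483]), 'gripper_force': 0.0, 'grip_width': 87.61240587583106}
```

View pics/scene0.png

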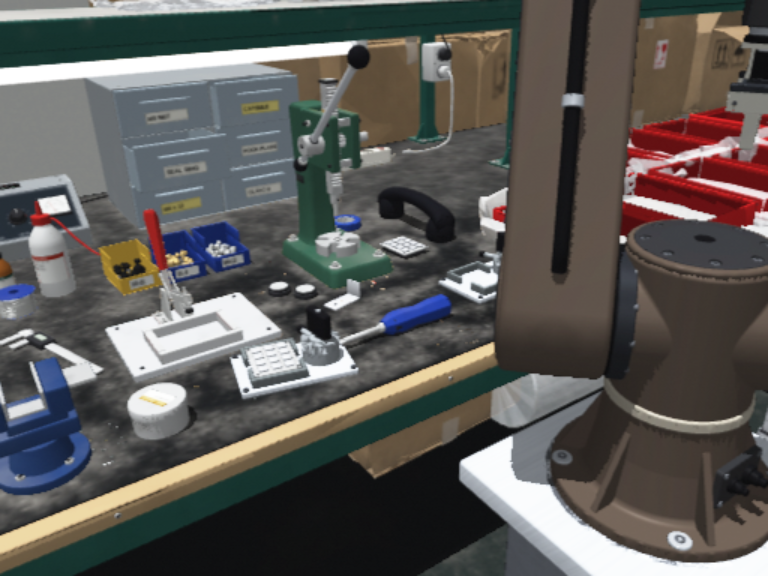

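View pics/top0.png

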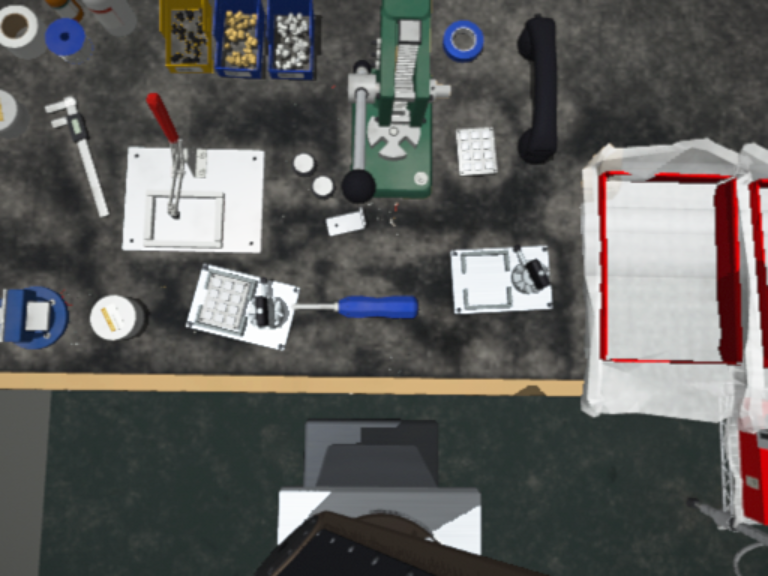

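The loaded fixture is the left one in the top view, near (242,306) of the 768-wide picture. The empty one is at (500,280), and a screwdriver lies just right of the loaded one. I'll crop in next.

Run:
```python
import cv2,pickle,numpy as np
t=pickle.load(open("top.pkl","rb"))["img"][:,:,::-1]; s=pickle.load(open("scene.pkl","rb"))["img"][:,:,::-1]
a=cv2.resize(t[170:240,118:218],(800,560),interpolation=cv2.INTER_CUBIC)  # x8
b=cv2.resize(s[195:270,145:245],(800,600),interpolation=cv2.INTER_CUBIC)
for im,x0,y0 in((a,118,170),(b,145,195)):
    for k in range(0,100,10):
        cv2.putText(im,str(x0+k),(k*8,10),0,.4,(0,0,255)); cv2.putText(im,str(y0+k),(0,k*8+4),0,.4,(0,0,255))
cv2.imwrite("pics/ta.png",a);cv2.imwrite("pics/sb.png",b)
```

```text
(no output)
```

View pics/ta.png

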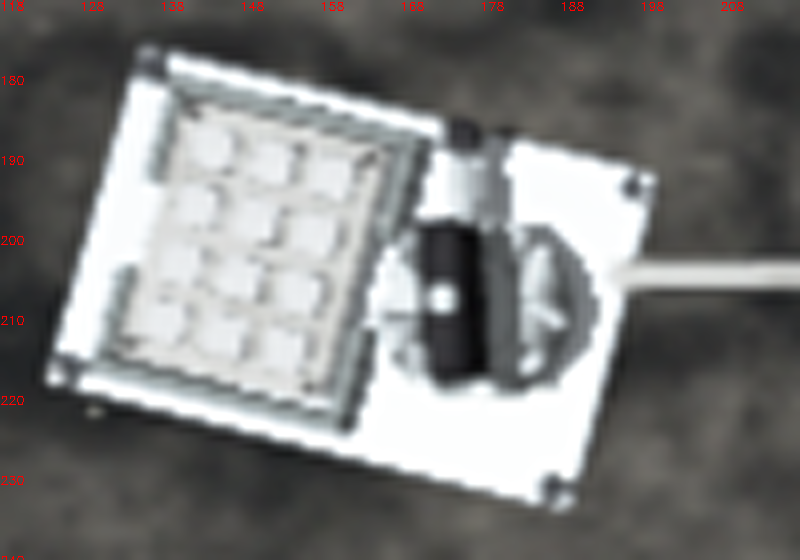

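View pics/sb.png

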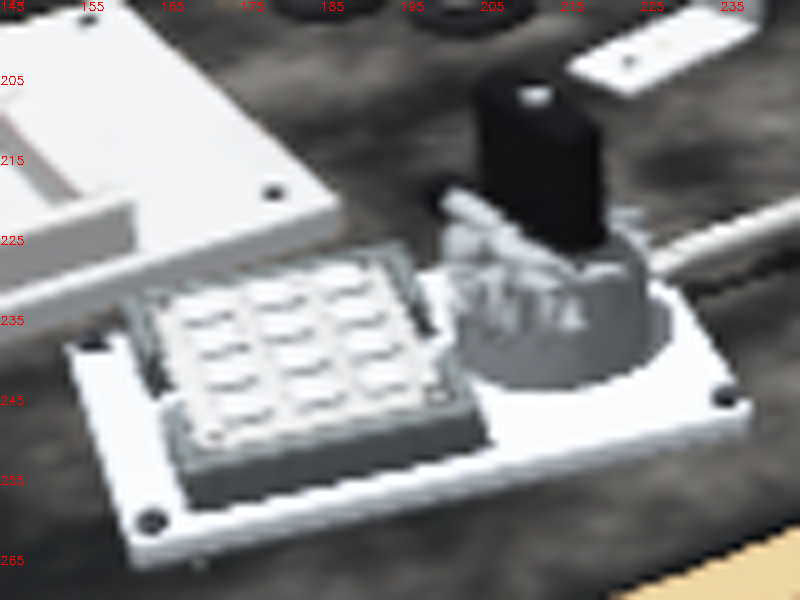

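The top crop shows the knob's white dot at top px (173.4, 207.4), the bar nearly vertical in the image, and the rod pointing up to about (178,187). In the scene crop the dot is at px (212.1, 206.9). I'll triangulate it and fit the bar angle.

```bash
cat > h.py <<'E'
import cv2,pickle,numpy as np
from scipy.optimize import minimize
def proj(f,X):
    c=np.atleast_2d(X)@f["R"].T+f["t"]; p=c@f["camera_matrix"].T; return p[:,:2]/p[:,2:]
def onz(f,uv,z):
    d=f["R"].T@np.linalg.solve(f["camera_matrix"],[*uv,1]); c=-f["R"].T@f["t"]; return c+d*(z-c[2])/d[2]
def boxmask(f,x,y,a,z0,z1,S=8):
    ca,sa=np.cos(a),np.sin(a)
    P=np.array([[x+u*ca-v*sa,y+u*sa+v*ca,z] for u in(-23,23) for v in(-7,7) for z in(z0,z1)])
    p=(proj(f,P)+.5)*S
    m=np.zeros((384,512),np.uint8); 
    big=np.zeros((100*S,130*S),np.uint8); o=np.floor(proj(f,[[x,y,60]])[0])-[65,50]
    cv2.fillConvexPoly(big,cv2.convexHull((p-o*S).astype(np.int32)),255)
    return cv2.resize(big,(130,100),interpolation=cv2.INTER_AREA)/255.,o.astype(int)
E
python3 - <<'E'
from h import *
T=pickle.load(open("top.pkl","rb"));S=pickle.load(open("scene.pkl","rb"))
print(onz(T,(173.4,207.4),84),onz(S,(212.1,206.9),84))
r=cv2.triangulatePoints(*[f["camera_matrix"]@np.c_[f["R"],f["t"]] for f in(T,S)],np.array([173.4,207.4]),np.array([212.1,206.9]));print((r[:3]/r[3]).T)
# plate corners z=10
C=[onz(T,(118+a/8-.5,170+b/8-.5),10) for a,b in((140,45),(655,178),(568,510),(48,385))]
C=np.array(C);print(C.round(1)); print([np.linalg.norm(C[i]-C[i-1]).round(1) for i in range(4)])
u=(C[0]+C[3]-C[1]-C[2]);print("plate dir deg",np.degrees(np.arctan2(u[1],u[0])), C.mean(0))
best=[]
for f in(T,):
  def cost(q):
    m,o=boxmask(f,*q,48,84); im=f["img"][o[1]:o[1]+100,o[0]:o[0]+130].max(2).astype(float)
    d=np.clip((130-im)/110,0,1); w=np.zeros_like(d); w[25:75,40:90]=1
    return ((d-m)**2*w).sum()
  x,y,_=onz(f,(173.4,207.4),84)
  for a in range(-40,41,5):
    r=minimize(cost,[x,y,np.radians(a)],method="Nelder-Mead",options=dict(initial_simplex=[[x,y,np.radians(a)],[x+2,y,np.radians(a)],[x,y+2,np.radians(a)],[x,y,np.radians(a)+.1]]));best.append((round(r.fun,1),r.x[:2].round(1).tolist(),round(np.degrees(r.x[2]),1)))
print(sorted(best)[:5])
x,y=x,y
for a in(-30,-20,-10,0,10): 
  p=proj(T,[x+56*np.cos(np.radians(a)),y+56*np.sin(np.radians(a)),34])[0]; print(a,(p-[118,170]+.5)*8, proj(S,[x+56*np.cos(np.radians(a)),y+56*np.sin(np.radians(a)),34])[0])
E
```

```text
[426.18629595 182.45743698  84.        ] [424.56036382 184.71501822  84.        ]
[[426.58224789 183.2346702   82.64698386]]
[[505.5 290.4  10. ]
 [468.2 134.7  10. ]
 [368.3 157.7  10. ]
 [402.9 312.9  10. ]]
[np.float64(105.0), np.float64(160.1), np.float64(102.5), np.float64(159.1)]
plate dir deg 76.96373629239898 [436.22809916 223.93844301  10.        ]
[(np.float64(177.5), [428.2, 183.3], np.float64(7.3)), (np.float64(178.1), [426.3, 183.3], np.float64(2.4)), (np.float64(178.4), [428.2, 183.3], np.float64(12.4)), (np.float64(178.4), [428.2, 183.5], np.float64(6.1)), (np.float64(179.3), [426.7, 183.4], np.float64(3.3))]
-30 [579.34734379 147.49322727] [214.88415229 214.81441383]
-20 [549.5384147  132.95122933] [210.50084523 215.22040987]
-10 [517.56363218 123.78620934] [206.20743664 215.97762439]
0 [484.37580565 120.27237018] [202.11693133 217.06932017]
10 [450.96413955 122.51881839] [198.34040925 218.47091104]
```

Run:
```python
from h import *
T=pickle.load(open("top.pkl","rb"));S=pickle.load(open("scene.pkl","rb"))
r=cv2.triangulatePoints(*[f["camera_matrix"]@np.c_[f["R"],f["t"]] for f in(T,S)],np.array([239.3,123.3]),np.array([239.3,37.3]));print("lever ball",(r[:3]/r[3]).T)
```

```text
lever ball [[531.30543471  38.68362946 398.40923543]]
```

move_arm(
  moves=[
    {"translation": [0, 0, 0], "rotation": [0, 0, 0.118], "jaw": 1},
    {"translation": [0, 0, 0], "rotation": [0, 0, 0.118], "jaw": 1},
    {"translation": [0, 0, 0], "rotation": [0, 0, 0.118], "jaw": 1},
    {"translation": [0, 0, 0], "rotation": [0, 0, 0], "jaw": 1},
  ],
)

```text
t: 0.43
tool_pos: [299.4, -604.6, 226.0]
ee_rot: [[-0.995, -0.1, -0.001], [-0.1, 0.995, 0.001], [0.0, 0.001, -1.0]]
contact_force: [0.9, -0.1, -1.3]
grip_width: 87.8
gripper_force: 0.0
```

move_arm(
  moves=[
    {"translation": [-12.1, 37.9, 0], "rotation": [0, 0, 0], "jaw": 1},
    {"translation": [-12.1, 37.9, 0], "rotation": [0, 0, 0], "jaw": 1},
    {"translation": [-12.1, 37.9, 0], "rotation": [0, 0, 0], "jaw": 1},
    {"translation": [-12.1, 37.9, 0], "rotation": [0, 0, 0], "jaw": 1},
    {"translation": [-12.1, 37.9, 0], "rotation": [0, 0, 0], "jaw": 1},
    {"translation": [-12.1, 37.9, 0], "rotation": [0, 0, 0], "jaw": 1},
    {"translation": [-12.1, 37.9, 0], "rotation": [0, 0, 0], "jaw": 1},
    {"translation": [-12.1, 37.9, 0], "rotation": [0, 0, 0], "jaw": 1},
    {"translation": [-12.1, 37.9, 0], "rotation": [0, 0, 0], "jaw": 1},
    {"translation": [-12.1, 37.9, 0], "rotation": [0, 0, 0], "jaw": 1},
    {"translation": [-12.1, 37.9, 0], "rotation": [0, 0, 0], "jaw": 1},
    {"translation": [-12.1, 37.9, 0], "rotation": [0, 0, 0], "jaw": 1},
    {"translation": [-12.1, 37.9, 0], "rotation": [0, 0, 0], "jaw": 1},
    {"translation": [-12.1, 37.9, 0], "rotation": [0, 0, 0], "jaw": 1},
    {"translation": [0, 0, 0], "rotation": [0, 0, 0], "jaw": 1},
  ],
)

```text
t: 1.68
tool_pos: [413.3, -54.1, 227.0]
ee_rot: [[-0.993, -0.116, 0.002], [-0.116, 0.993, 0.001], [-0.002, 0.001, -1.0]]
contact_force: [0.3, -0.5, 0.3]
grip_width: 87.5
gripper_force: 0.0
```

move_arm(
  moves=[
    {"translation": [-3.3, 31.8, 10], "rotation": [0, 0, 0], "jaw": 1},
    {"translation": [-3.3, 31.8, 10], "rotation": [0, 0, 0], "jaw": 1},
    {"translation": [-3.3, 31.8, 10], "rotation": [0, 0, 0], "jaw": 1},
    {"translation": [-3.3, 31.8, 10], "rotation": [0, 0, 0], "jaw": 1},
    {"translation": [-3.3, 31.8, 10], "rotation": [0, 0, 0], "jaw": 1},
    {"translation": [-11, 26, 10], "rotation": [0, 0, 0], "jaw": 1},
    {"translation": [-11, 26, 10], "rotation": [0, 0, 0], "jaw": 1},
    {"translation": [0, 26, 10], "rotation": [0, 0, 0], "jaw": 1},
    {"translation": [0, 0, 10], "rotation": [0, 0, 0], "jaw": 1},
    {"translation": [0, 0, 0], "rotation": [0, 0, 0], "jaw": 1},
    {"translation": [0, 0, 0], "rotation": [0, 0, 0], "jaw": 1},
    {"translation": [0, 0, 0], "rotation": [0, 0, 0], "jaw": 1},
  ],
)

```text
t: 2.68
tool_pos: [425.3, 180.0, 137.0]
ee_rot: [[-0.994, -0.107, 0.0], [-0.107, 0.994, -0.0], [-0.0, -0.0, -1.0]]
contact_force: [0.2, -0.1, 0.3]
grip_width: 87.3
gripper_force: 0.0
```

Run:
```python
from station import bot, vision
from h import *
o=bot.observe();print(o["tool_pos"],o["joints"].round(3),o["ee_rot"].round(4).tolist())
ims=[]
for n,(x,y,w,h) in (("scene",(150,140,125,120)),("top",(118,150,125,120))):
    f=vision.grab_frame(n)
    ims.append(cv2.resize(f["img"][y:y+h,x:x+w,::-1],(400,384),interpolation=cv2.INTER_CUBIC))
cv2.imwrite("pics/c.png",np.hstack(ims))
```

```text
[425.27149072 179.95258932 136.99490931] [ 0.829  0.088 -0.569  0.    -0.914 -2.292] [[-0.9943, -0.107, 0.0002], [-0.107, 0.9943, -0.0], [-0.0002, -0.0, -1.0]]
```

View pics/c.png

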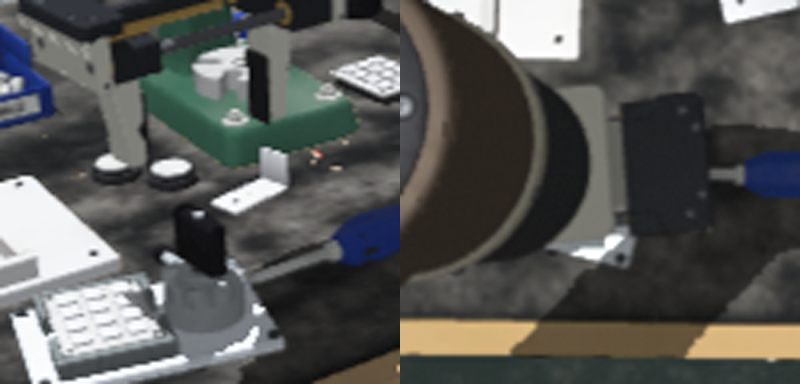

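The open fingers straddle the bar from above, with the bar at (200,235) of the left half. Going down now.

move_arm(
  moves=[
    {"translation": [-1.3, 3.1, 11], "rotation": [0, 0, 0], "jaw": 1},
    {"translation": [0, 0, 15], "rotation": [0, 0, 0], "jaw": 1},
    {"translation": [0, 0, 15], "rotation": [0, 0, 0], "jaw": 1},
    {"translation": [0, 0, 15], "rotation": [0, 0, 0], "jaw": 1},
    {"translation": [0, 0, 15], "rotation": [0, 0, 0], "jaw": 1},
    {"translation": [0, 0, 10], "rotation": [0, 0, 0], "jaw": 1},
    {"translation": [0, 0, 5], "rotation": [0, 0, 0], "jaw": 1},
    {"translation": [0, 0, 0], "rotation": [0, 0, 0], "jaw": 1},
    {"translation": [0, 0, 0], "rotation": [0, 0, 0], "jaw": 1},
  ],
)

```text
t: 3.53
tool_pos: [426.6, 183.5, 51.1]
ee_rot: [[-0.994, -0.105, 0.001], [-0.105, 0.994, 0.0], [-0.001, 0.0, -1.0]]
contact_force: [-1.1, 0.1, 0.1]
grip_width: 87.4
gripper_force: 0.0
```

move_arm(
  moves=[
    {"translation": [0, 0, 0], "rotation": [0, 0, 0], "jaw": -0.4},
    {"translation": [0, 0, 0], "rotation": [0, 0, 0], "jaw": -0.6},
    {"translation": [0, 0, 0], "rotation": [0, 0, 0], "jaw": -1},
    {"translation": [0, 0, 0], "rotation": [0, 0, 0], "jaw": -1},
    {"translation": [0, 0, 0], "rotation": [0, 0, 0], "jaw": -1},
    {"translation": [0, 0, 0], "rotation": [0, 0, 0], "jaw": -1},
    {"translation": [0, 0, 0], "rotation": [0, 0, 0], "jaw": -1},
    {"translation": [0, 0, 0], "rotation": [0, 0, 0], "jaw": -1},
  ],
  newtons=35,
)

```text
t: 4.2
tool_pos: [426.1, 183.6, 50.6]
ee_rot: [[-0.994, -0.106, -0.0], [-0.106, 0.994, -0.0], [0.0, -0.0, -1.0]]
contact_force: [-0.3, 0.3, 0.2]
grip_width: 40.0
gripper_force: 0.0
```

Still closing (40 mm). I'll give it more rows.

move_arm(
  moves=[
    {"translation": [0, 0, 0], "rotation": [0, 0, 0], "jaw": -1},
    {"translation": [0, 0, 0], "rotation": [0, 0, 0], "jaw": -1},
    {"translation": [0, 0, 0], "rotation": [0, 0, 0], "jaw": -1},
    {"translation": [0, 0, 0], "rotation": [0, 0, 0], "jaw": -1},
    {"translation": [0, 0, 0], "rotation": [0, 0, 0], "jaw": -1},
    {"translation": [0, 0, 0], "rotation": [0, 0, 0], "jaw": -1},
    {"translation": [0, 0, 0], "rotation": [0, 0, 0], "jaw": -1},
  ],
  newtons=35,
)

```text
t: 4.78
tool_pos: [426.2, 184.6, 50.6]
ee_rot: [[-0.994, -0.106, 0.0], [-0.106, 0.994, 0.002], [-0.001, 0.001, -1.0]]
contact_force: [-3.4, 4.5, 0.3]
grip_width: 14.0
gripper_force: 35.0
```

move_arm(
  moves=[
    {"translation": [0, 1.2, 0], "rotation": [0, 0, 0], "jaw": -1},
    {"translation": [0, 0, -3], "rotation": [0, 0, 0], "jaw": -1},
    {"translation": [0, 0, -3], "rotation": [0, 0, 0], "jaw": -1},
    {"translation": [0, 0, -3], "rotation": [0, 0, 0], "jaw": -1},
    {"translation": [0, 0, -3], "rotation": [0, 0, 0], "jaw": -1},
    {"translation": [0, 0, -3.5], "rotation": [0, 0, 0], "jaw": -1},
    {"translation": [0, 0, 0], "rotation": [0, 0, 0], "jaw": -1},
    {"translation": [0, 0, 0], "rotation": [0, 0, 0], "jaw": -1},
    {"translation": [0, 0, 0], "rotation": [0, 0, 0], "jaw": -1},
  ],
  newtons=35,
)

```text
t: 5.53
tool_pos: [425.9, 184.7, 66.0]
ee_rot: [[-0.994, -0.105, -0.0], [-0.105, 0.994, 0.0], [0.0, 0.0, -1.0]]
contact_force: [2.5, 1.5, -9.8]
grip_width: 13.7
gripper_force: 35.0
```

move_arm(
  moves=[
    {"translation": [0, 0, 0], "rotation": [0, 0, -0.08], "jaw": -1},
    {"translation": [0, 0, 0], "rotation": [0, 0, -0.08], "jaw": -1},
    {"translation": [0, 0, 0], "rotation": [0, 0, -0.08], "jaw": -1},
    {"translation": [0, 0, 0], "rotation": [0, 0, -0.08], "jaw": -1},
    {"translation": [0, 0, 0], "rotation": [0, 0, -0.08], "jaw": -1},
    {"translation": [0, 0, 0], "rotation": [0, 0, 0], "jaw": -1},
    {"translation": [0, 0, 0], "rotation": [0, 0, 0], "jaw": -1},
  ],
  newtons=35,
)

```text
t: 6.12
tool_pos: [426.1, 184.0, 65.9]
ee_rot: [[-0.874, -0.485, -0.0], [-0.485, 0.874, -0.001], [0.001, -0.001, -1.0]]
contact_force: [4.9, -2.1, -10.3]
grip_width: 13.8
gripper_force: 35.0
```

Run:
```python
from station import bot
o=bot.observe();print(o["tool_pos"],o["contact_force"],o["torque"],o["ee_rot"][0])
```

```text
[426.12173965 184.01620673  65.87027558] [  4.91578569  -2.12922179 -10.31543715] [-0.88184537 -2.14945745  0.04652878] [-8.74480849e-01 -4.85060005e-01 -1.88142591e-04]
```

move_arm(
  moves=[
    {"translation": [-0.6, -0.9, 0], "rotation": [0, 0, -0.08], "jaw": -1},
    {"translation": [0, 0, 0], "rotation": [0, 0, -0.08], "jaw": -1},
    {"translation": [0, 0, 0], "rotation": [0, 0, -0.08], "jaw": -1},
    {"translation": [0, 0, 0], "rotation": [0, 0, -0.08], "jaw": -1},
    {"translation": [0, 0, 0], "rotation": [0, 0, -0.08], "jaw": -1},
    {"translation": [0, 0, 0], "rotation": [0, 0, -0.08], "jaw": -1},
    {"translation": [0, 0, 0], "rotation": [0, 0, -0.08], "jaw": -1},
    {"translation": [0, 0, 0], "rotation": [0, 0, -0.08], "jaw": -1},
    {"translation": [0, 0, 0], "rotation": [0, 0, -0.08], "jaw": -1},
    {"translation": [0, 0, 0], "rotation": [0, 0, -0.08], "jaw": -1},
    {"translation": [0, 0, 0], "rotation": [0, 0, -0.02], "jaw": -1},
    {"translation": [0, 0, 0], "rotation": [0, 0, 0], "jaw": -1},
    {"translation": [0, 0, 0], "rotation": [0, 0, 0], "jaw": -1},
  ],
  newtons=35,
)

```text
t: 7.2
tool_pos: [427.5, 183.1, 66.0]
ee_rot: [[-0.242, -0.97, 0.0], [-0.97, 0.242, -0.002], [0.002, -0.001, -1.0]]
contact_force: [9.1, -6.2, -9.9]
grip_width: 14.1
gripper_force: 35.0
```

Run:
```python
from station import bot,vision
from h import *
o=bot.observe();print(o["tool_pos"],o["contact_force"],o["torque"],np.degrees(np.arctan2(o["ee_rot"][1,1],o["ee_rot"][0,1])))
f=vision.grab_frame("scene")
cv2.imwrite("pics/d.png",cv2.resize(f["img"][150:270,145:270,::-1],(600,576),interpolation=cv2.INTER_CUBIC))
```

```text
[427.53939857 183.09535086  66.00100258] [ 9.07591318 -6.19401571 -9.87061319] [-2.25748101 -3.59700168 -0.03437287] 165.99350378676465
```

View pics/d.png

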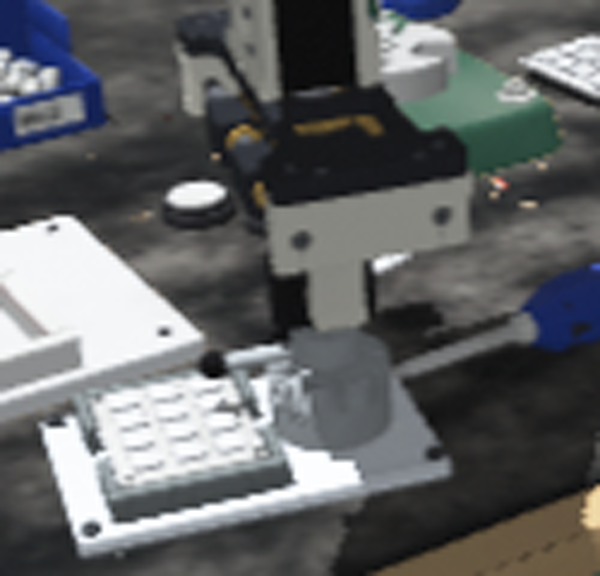

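The rod now points left towards the keypad, with its black tip at crop (213,363). I'll compute its angle.

Run:
```python
from h import *
S=pickle.load(open("scene.pkl","rb"))
for x,y in((427,184),(429,182)):
 for a in(30,40,50,60,70,80): print(x,a,[((proj(S,[x+56*np.cos(np.radians(a)),y+56*np.sin(np.radians(a)),z])[0]-[145,150]+.5)*4.8).round() for z in(49,34)])
```

```text
427 30 [array([222., 319.]), array([225., 349.])]
427 40 [array([211., 329.]), array([214., 359.])]
427 50 [array([204., 340.]), array([207., 369.])]
427 60 [array([200., 351.]), array([203., 380.])]
427 70 [array([200., 362.]), array([203., 392.])]
427 80 [array([204., 372.]), array([207., 402.])]
429 30 [array([224., 316.]), array([227., 346.])]
429 40 [array([213., 326.]), array([216., 356.])]
429 50 [array([206., 337.]), array([209., 366.])]
429 60 [array([202., 348.]), array([205., 377.])]
429 70 [array([202., 358.]), array([205., 388.])]
429 80 [array([206., 369.]), array([210., 399.])]
```

move_arm(
  moves=[
    {"translation": [0.6, -1.7, 0], "rotation": [0, 0, 0], "jaw": -1},
    {"translation": [0, 0, 3], "rotation": [0, 0, 0], "jaw": -1},
    {"translation": [0, 0, 3], "rotation": [0, 0, 0], "jaw": -1},
    {"translation": [0, 0, 3], "rotation": [0, 0, 0], "jaw": -1},
    {"translation": [0, 0, 3], "rotation": [0, 0, 0], "jaw": -1},
    {"translation": [0, 0, 0], "rotation": [0, 0, 0], "jaw": -1},
    {"translation": [0, 0, 0], "rotation": [0, 0, 0], "jaw": -1},
  ],
  newtons=35,
)

```text
t: 7.83
tool_pos: [428.0, 182.8, 53.7]
ee_rot: [[-0.243, -0.97, -0.001], [-0.97, 0.243, -0.001], [0.001, 0.001, -1.0]]
contact_force: [0.1, -0.7, -7.5]
grip_width: 14.2
gripper_force: 35.0
```

The spring still pulls at 7.5 N while 3 mm above seated, so the knob is in the slot. Releasing and withdrawing.

move_arm(
  moves=[
    {"translation": [0, 0, 1.5], "rotation": [0, 0, 0], "jaw": -1},
    {"translation": [0, 0, 0], "rotation": [0, 0, 0], "jaw": 1},
    {"translation": [0, 0, 0], "rotation": [0, 0, 0], "jaw": 1},
    {"translation": [0, 0, 0], "rotation": [0, 0, 0], "jaw": 1},
    {"translation": [0, 0, 0], "rotation": [0, 0, 0], "jaw": 1},
    {"translation": [0, 0, 0], "rotation": [0, 0, 0], "jaw": 1},
    {"translation": [0, 0, 0], "rotation": [0, 0, 0], "jaw": 1},
    {"translation": [0, 0, 0], "rotation": [0, 0, 0], "jaw": 1},
    {"translation": [0, 0, 0], "rotation": [0, 0, 0], "jaw": 1},
  ],
)

```text
t: 8.58
tool_pos: [428.6, 183.4, 52.6]
ee_rot: [[-0.242, -0.97, 0.0], [-0.97, 0.242, 0.0], [-0.0, -0.0, -1.0]]
contact_force: [0.2, 0.2, -0.1]
grip_width: 61.6
gripper_force: 0.0
```

move_arm(
  moves=[
    {"translation": [0, 0, -10], "rotation": [0, 0, 0], "jaw": 1},
    {"translation": [0, 0, -15], "rotation": [0, 0, 0], "jaw": 1},
    {"translation": [0, 0, -15], "rotation": [0, 0, 0], "jaw": 1},
    {"translation": [0, 0, -15], "rotation": [0, 0, 0], "jaw": 1},
    {"translation": [0, 0, -15], "rotation": [0, 0, 0], "jaw": 1},
    {"translation": [0, 0, -15], "rotation": [0, 0, 0], "jaw": 1},
    {"translation": [0, 0, -10], "rotation": [0, 0, 0], "jaw": 1},
    {"translation": [0, 0, 0], "rotation": [0, 0, 0], "jaw": 1},
    {"translation": [0, 0, 0], "rotation": [0, 0, 0], "jaw": 1},
  ],
)

```text
t: 9.33
tool_pos: [428.6, 183.5, 147.7]
ee_rot: [[-0.243, -0.97, 0.001], [-0.97, 0.243, 0.001], [-0.001, -0.0, -1.0]]
contact_force: [0.0, 0.6, 0.1]
grip_width: 87.6
gripper_force: 0.0
```

Run:
```python
from station import bot,vision
from h import *
o=bot.observe();print(o["t"],o["tool_pos"],o["contact_force"],o["grip_width"])
f=vision.grab_frame("scene")
cv2.imwrite("pics/e.png",cv2.resize(f["img"][150:270,145:270,::-1],(600,576),interpolation=cv2.INTER_CUBIC))
for z in(84,88,96):print(z,((proj(f,[427.5,183.5,z])[0]-[145,150]+.5)*4.8).round())
```

```text
9.3333 [428.59638242 183.48318151 147.74281159] [0.01392953 0.56263541 0.07805651] 87.62043389772354
84 [324. 272.]
88 [323. 264.]
96 [322. 247.]
```

View pics/e.png

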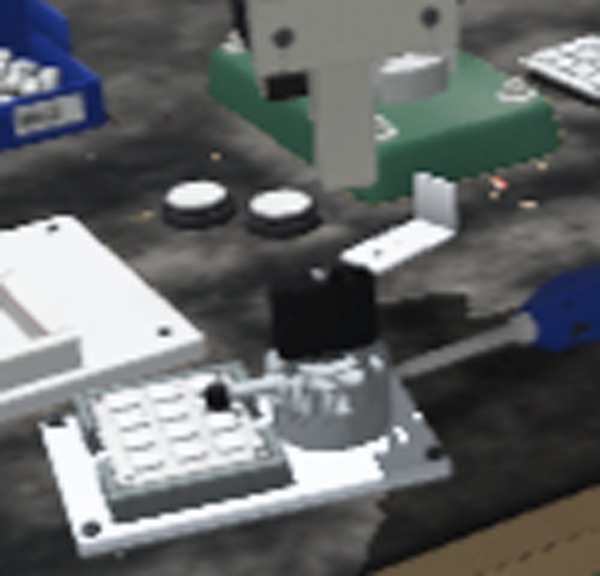

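The rod lies over the keypad with its tip at (213,395). The knob dot is at (318,274), against a predicted (324,272) for seated height. The keypad is still in its nest and the gripper is clear, so I'm handing in.

```bash
python3 -c "
from station import bot
print(bot.sign_off())"
```

```text
the job is handed in; nothing more can be done
None
```

The keypad is locked in: the knob was pulled up about 15 mm, turned 70° and released. The last picture shows it seated with the keeper arm over the keypad; the job was handed in with the gripper clear, and no verdict came back.

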